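Snug the air receiver's port plug and cover it

ROBOT

A 7-joint arm with a two-finger parallel gripper is mounted at the origin on the work surface. World frame = base frame: x ahead of the robot, y to its left, z up, the work surface at z = 0. Lengths are in m, angles in rad, forces in N, time in s.
With the tool pointing down it reaches from about 0.35 to 0.9 m from the base axis. Payload 8.1 kg.
Tool frame: the origin (TCP) lies on the centre line of the jaws, within the pads' length; the fingertips stand 17 mm ahead of it and the grasp point (between the pads) lies 2 mm behind it (robot.tip_extent is the distance from the TCP to the fingertips, in m); z points along the fingers, y is the line along which they close (so a half turn about z gives the same grasp; the last joint's range is limited). The gripper opens to 85 mm and grips with 20 to 120 N. Pads are 22 mm wide; open, the fingers measure 114 mm over their backs; the gripper's body (76 mm by 85 mm) begins 54 mm behind the grasp point. The pads swing forward as they close: fully open they stand 13 mm farther back than shut.
Start: joints at [-1.415, 0.434, 0.025, 1.573, -0.012, 1.134, -0.075], TCP at [0.16, 0.604, 0.248] pointing down, gripper open.
Joint ranges: [-2.62, 2.62], [-0.44, 2.09], [-1.27, 1.32], [0.08, 2.57], [-1.32, 4.46], [0.12, 2], [-2.74, 2.74]. Speed limits (rad/s): [2.22, 2.22, 3.01, 3.01, 3.14, 3.14, 3.14].

INTERFACE

Orientations are given as a rotation vector (axis times angle).
In Python, from plant import robot, capture, ticket gives the robot as it stands.
- The arm moves only by the tool arm_command, never from a script. Its argument "steps" is a list of rows, each a list of 3 entries, a list of its own where there are three numbers: the shift along the world's x, y, z in m, then the turn, a rotation vector about the world's x, y, z in degrees, then the opening, from 0 (shut) to 1 (fully open). A call has 1 to 20 rows; each row shifts and turns the commanded pose from where the row before left it; what a row does not reach is not made up. A row lasts 1/10 s, in which the tool goes at most 50 mm and 8.59 degrees, less where a joint would pass 70% of its speed; a pose out of reach is approached as far as the arm can. A call is refused whole if a number of a shift passes 0.05 or a number of a turn 8.59, either way. A call with a gripper value outside its range is refused whole. The fingers move at their own pace and stop on an object; "newtons" is the grip in N (left out, the last holds). Time passes only in rows, so rows that do not move let the fingers close. It gives the time, the measured TCP pose, the force, the opening and the grip force at its end, in the units of the state.
- robot.get_state(): the state, without advancing time (a new reading comes with each control period).
- capture(name): name is "side" or "top"; returns a dict with "pixels" (420x560x3 uint8, red, green, blue), "mtx" (3x3 intrinsics, pixels), "R" (3x3) and "t" (3): a world point X has camera coordinates R X + t. Camera axes: x right, y down, z forward; pixel columns grow to the right and rows downward; lengths in m; the calibration is good to about 2 mm. A picture is of the moment at which its call begins. There is no depth.
- ticket.job_done(): hands the job in; it is judged then, once.
The state is a dict: "t": time; "joint_positions": joint angles; "joint_velocities": joint speeds; "effort": joint torques, N m; "tool_pos": TCP position; "tool_rot": TCP orientation; "force": force on the tool from outside, world axes, zero at the start; "torque": the same for the moment, N m; "opening": opening from 0.0 (shut) to 1.0 (fully open); "finger_force": force on a finger pad.
Only numpy, scipy, OpenCV 4.12 (cv2) and the standard library are available. Lean on these libraries where they do the work, as an engineer would, in place of code of your own. Each camera call takes 0.05 s, during which the arm holds its last target. There are 200 camera calls.

TASK

The brass wing plug in the top of the small air receiver is only started by hand: turn it clockwise until its taper bites and it is snug, about 0.45 N m, and no harder, since forcing it would crack the port. Then stand the black guard cap over the plug, upright and fully down on the flange, and let go. Leave the other things on the counter where they are.

Things in the scene. Friction and masses are not known exactly. Their poses are not given: they have to be found in the camera images.
- receiver: The air receiver: a grey steel cylinder 110 mm in diameter and 260 mm long, lying along its own y axis on two feet, fixed to the counter; top of the cylinder 123 mm above the counter. A small gauge stands out of its -x side, 80 mm up. Origin on the counter under its middle, z up.
- port (a point): Centre of the upper face of the round flange (72 mm in diameter) in the middle of the receiver's top, 131 mm above the counter. A steel collar, 44 mm in diameter and 14 mm high, stands on the flange; the plug is screwed into it from above. z up.
- wing (a point): Centre of the plug's wing, on the plug's axis, 42 mm above port. The wing is an upright brass plate: 36 mm long along this point's x, 12 mm thick along y (pinch it here), 28 mm high (14 mm above and below this point). A stem 22 mm in diameter goes down 14 mm from it to the collar. It turns clockwise seen from above to tighten, about a fixed vertical axis; its sinking is too small to see.
- plug_foot (a point): Where the plug's stem meets the collar, on the axis, 14 mm above port. The plug starts 0.5 to 2.7 rad short of its first bite, differently each time (one to three grips), and the wing's final direction tells nothing. Running in takes about 0.05 N m; at the first bite the torque jumps to about 0.35 N m (less when turned slowly), then grows by 0.045 N m per further 0.1 rad. Pinch firmly, 60 N or more.
- seal_ring (a point): Thin black rubber ring, 31 mm in diameter, round the stem on the collar; 14 mm above port until the bite, then squashed down 0.03 mm per 0.1 rad: too little to measure, so judge by torque. It stays where left. Snug is 0.08 to 0.7 rad past the first bite (0.39 to 0.66 N m; aim for about 0.45). More than 0.75 rad past it (0.69 N m) cracks the port.
- cap_grip (a point): Guard cap, black plastic, standing upright mouth down on the counter, 120 g, 108 mm high in all: a round skirt 57 mm in diameter and 62 mm high, open below (bore 49 mm wide, 58 mm deep), with a round post 24 mm in diameter and 46 mm high on top. This point is the centre of the post, on the axis, 85 mm above the rim: pinch here. z along the axis, up.
- cap_rim (a point): Centre of the cap's mouth, in the plane of its lower rim (on the cap's axis). Seated over the plug, the rim rests on the flange and this point coincides with port; the collar (44 mm) enters the bore (49 mm).
- jar: Amber jar with a white lid, 64 mm in diameter, 75 mm high; a bystander. Origin at the centre of its foot.
- tape_roll: Roll of clear tape lying flat, 100 mm in diameter, 48 mm high; a bystander. Origin at the centre of its underside.
- marker: Marker pen lying along its x, 135 mm long, 18 mm thick; a bystander. Origin under its middle.
- label_roll: White roll of labels standing on end, 90 mm in diameter, 70 mm high; a bystander. Origin at the centre of its underside.
- mug: White mug, 82 mm in diameter, 95 mm high, handle to its +y; a bystander. Origin at the centre of its foot.
Things that resemble listed ones, but are neither listed nor needed, are in the scene too. Leave any green or purple look-alike of the part that bears cap_grip alone.

How it is judged:
By the outcome, as a careful person would: the job done as asked, in the order asked, and still so for the second after the job is handed in, with the robot touching nothing.
It also fails if it takes over 72 s, if anything falls off the work surface, if the arm or the gripper's body presses on something with over 40 N, if the wrist force passes 120 N, or if a joint passes its speed limit or range.

## Working session

There is one attempt and no reset: what is moved stays moved. The work goes in short steps, Python scripts to look and compute and a tool call to move; the robot and the scene stay as the last step left them, time stands still between calls to the robot, and variables do not carry over. Pictures are saved under pics/ and viewed, at most 10 in all, crops included, and the job is handed in when it is done.

Besides the shell and the picture viewer there is one more tool, called after ">>>" by a JSON object that holds its "fn" and its "kwargs", one argument or row to a line. arm_command: Moves the arm, as the interface text tells. Its arguments: {"type":"object","properties":{"steps":{"type":"array","items":{"type":"array"}},"newtons":{"type":"number"}},"required":["steps"]}

```bash
ls; mkdir -p pics
python3 - <<'E'
from plant import robot,capture
import cv2,numpy as np
for n in("side","top"):
    c=capture(n); cv2.imwrite(f"pics/{n}0.png",c["pixels"][:,:,::-1]); np.savez(f"{n}0.npz",**c)
    print(n,c["mtx"].round(1).tolist(),c["R"].round(3).tolist(),c["t"].round(3).tolist(), (-c["R"].T@c["t"]).round(3))
print(robot.get_state())
E
```

```text
pics
side [[408.4, 0.0, 286.2], [0.0, 408.4, 213.1], [0.0, 0.0, 1.0]] [[0.776, -0.63, 0.005], [-0.391, -0.487, -0.781], [0.495, 0.604, -0.625]] [-0.436, 0.306, 0.825] [ 0.05  -0.625  0.757]
top [[467.0, 0.0, 279.5], [0.0, 467.0, 204.5], [0.0, 0.0, 1.0]] [[-0.002, -1.0, 0.004], [-0.996, 0.002, -0.086], [0.086, -0.004, -0.996]] [-0.025, 0.575, 1.282] [ 0.462 -0.021  1.327]
{'t': 0.1, 'joint_positions': array([-1.41458692,  0.43516419,  0.02497875,  1.57399501, -0.01155874,
        1.13398093, -0.07509773]), 'joint_velocities': array([ 0.0017568 , -0.00062772,  0.00097254, -0.00230674, -0.00064494,
        0.00053191, -0.00010997]), 'effort': array([ 2.31493694e-03, -6.71748304e+01,  1.02800477e+00, -3.16904104e+01,
        1.58303994e-02,  7.26257553e-03, -5.32392221e-06]), 'tool_pos': array([0.15991277, 0.60376533, 0.24760202]), 'tool_rot': array([-4.05485792e-01, -3.11530018e+00,  2.20473300e-03]), 'force': array([ 0.01426017,  1.33468833, -0.39218191]), 'torque': array([-0.00749163, -0.0077438 ,  0.00272512]), 'finger_force': 0.0, 'opening': 0.9985392101198907}
```

View pics/side0.png

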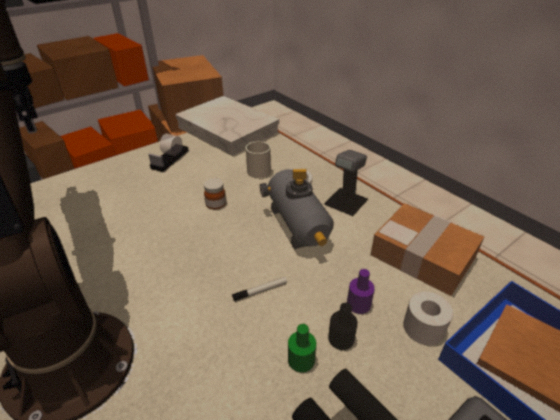

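View pics/top0.png

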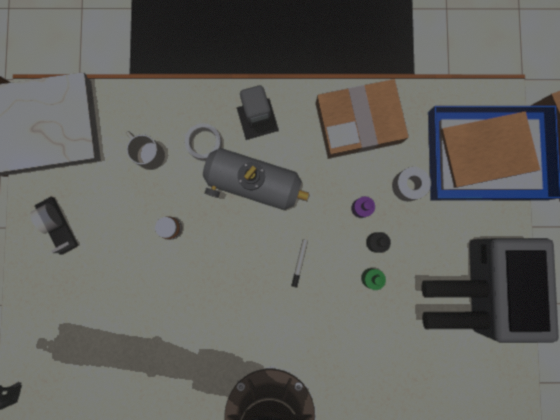

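Candidates for the cap, in the side view: black (343,328), green (302,350) and purple (361,292); in the top view: (378,242), (375,279) and (364,207). The black one fits the description. The brass wing is at side (300,176) and top (250,173). The brass part at the receiver's end, top (303,195), is a drain fitting, not the plug. I'll confirm in an enlarged crop.

```bash
cat > h.py <<'E'
import numpy as np,cv2
def load(n):return dict(np.load(n+".npz"))
def ray(c,u,v):
    d=c["R"].T@np.linalg.solve(c["mtx"],[u,v,1.]); return -c["R"].T@c["t"],d
def onz(c,u,v,z):
    o,d=ray(c,u,v); return o+d*(z-o[2])/d[2]
def proj(c,X):
    p=c["mtx"]@(c["R"]@np.asarray(X)+c["t"]); return p[:2]/p[2]
def tri(c1,p1,c2,p2):
    o1,d1=ray(c1,*p1);o2,d2=ray(c2,*p2)
    s=np.linalg.lstsq(np.stack([d1,-d2],1),o2-o1,rcond=None)[0]
    a,b=o1+s[0]*d1,o2+s[1]*d2; return (a+b)/2,np.linalg.norm(a-b)
E
python3 - <<'E'
from h import *
s,t=load("side0"),load("top0")
def crop(c,x,y,w,h,k):return cv2.resize(c["pixels"][y:y+h,x:x+w,::-1],(w*k,h*k),interpolation=cv2.INTER_CUBIC)
a=np.hstack([crop(t,215,145,65,65,6),crop(s,265,155,65,65,6)])
b=np.hstack([crop(t,345,215,65,65,3)[:195],crop(s,285,265,195,65,3)])
b=b[:, :780]; im=np.zeros((585,780,3),np.uint8); im[:390]=a; im[390:,:b.shape[1]]=b
cv2.imwrite("pics/crop0.png",np.clip(im*1.6,0,255).astype(np.uint8))
for n,c,(x,y,w,h) in(("top",t,(225,150,50,50)),("side",s,(280,158,45,40))):
    hsv=cv2.cvtColor(c["pixels"],cv2.COLOR_RGB2HSV); m=cv2.inRange(hsv,(15,110,60),(35,255,255))
    z=np.zeros_like(m);z[y:y+h,x:x+w]=m[y:y+h,x:x+w]
    cs=cv2.findContours(z,0,2)[0]
    for q in cs:
        if cv2.contourArea(q)>8: print(n,cv2.minAreaRect(q),cv2.boundingRect(q),cv2.contourArea(q))
for n,c,(x,y,w,h) in(("top",t,(358,226,40,34)),("side",s,(322,295,42,60))):
    g=c["pixels"].max(2); m=cv2.inRange(g,0,60)
    z=np.zeros_like(m);z[y:y+h,x:x+w]=m[y:y+h,x:x+w]
    for q in cv2.findContours(z,0,2)[0]:
        if cv2.contourArea(q)>30: print("cap",n,cv2.minAreaRect(q),cv2.boundingRect(q))
E
```

```text
top ((250.75001525878906, 173.25), (8.485280990600586, 13.435027122497559), 45.0) (245, 166, 11, 13) 74.0
side ((299.5, 176.5), (15.0, 13.0), 90.0) (293, 169, 14, 16) 150.5
cap top ((378.0, 242.0), (18.0, 22.0), 90.0) (367, 233, 23, 19)
cap side ((344.95001220703125, 321.1499938964844), (28.460498809814453, 55.972312927246094), 18.434947967529297) (329, 295, 35, 55)
```

View pics/crop0.png

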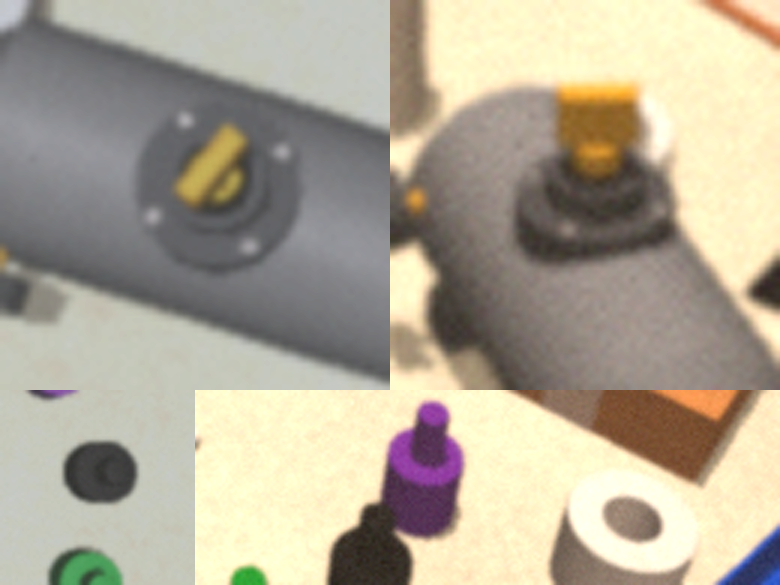

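The crop shows the wing plate edge-on from above, along (246,177)–(254,167), flange centre at about (251.2,175.7). The black cap's post top is at top (382,241) and side (346,305). Its shape and colour match, while green and purple are the look-alikes.

Run:
```python
from h import *
s,t=load("side0"),load("top0")
print("flange",onz(t,251.25,175.7,.131))
a,b=onz(t,246,177,.187),onz(t,254,167.5,.187)
print("wing top",onz(t,250.2,172.3,.187),"dir deg",np.degrees(np.arctan2(*(b-a)[1::-1])),np.linalg.norm(b-a))
print("wing side",onz(s,299.5,171,.187))
print("wing tri",tri(t,(250.2,172.3),s,(299.5,171)))
print("cap top",onz(t,382.3,241,.108),onz(s,346,305.5,.108),tri(t,(382.3,241),s,(346,305.5)))
# cap silhouettes predicted vs seen
def cyl(c,x,y,r,z0,z1):
    th=np.linspace(0,6.28,60);return np.array([proj(c,(x+r*np.cos(i),y+r*np.sin(i),z)) for z in(z0,z1) for i in th])
for x,y in[(.385+0,-.305)]:
    pass
P=onz(t,382.3,241,.108)
for n,c,im in(("top",t,(358,226,40,34)),("side",s,(322,295,42,60))):
    q=np.vstack([cyl(c,P[0],P[1],.0285,0,.062),cyl(c,P[0],P[1],.012,.062,.108)]); print(n,q.min(0),q.max(0))
# receiver gauge/end: axis by bolt-free: cylinder mask skipped
for nm,p in(("jar",(167,227)),("blackstand",(256,100)),("tape",(205,141)),("gauge",(214,193))): print(nm,onz(t,*p,.07)[:2])
```

```text
flange [0.64005923 0.04659785 0.131     ]
wing top [0.64015833 0.04603753 0.187     ] dir deg -39.74655268285718 0.030702761795013855
wing side [0.63709278 0.03936779 0.187     ]
wing tri (array([0.64164968, 0.0458149 , 0.18184755]), np.float64(0.0017195078557435313))
cap top [ 0.47131595 -0.29383453  0.108     ] [ 0.47165716 -0.29906952  0.108     ] (array([ 0.47271248, -0.29599762,  0.10399662]), np.float64(0.0036798513045569535))
top [363.75151292 230.58762797] [389.03563295 251.72892655]
side [326.07608976 299.19362789] [355.83196556 347.74274026]
jar [0.51039738 0.27601074]
blackstand [0.85955773 0.03760522]
tape [0.74503591 0.17666141]
gauge [0.60209207 0.15067408]
```

>>> {"fn": "arm_command", "kwargs": {
  "steps": [
    [[0.0267,-0.031,0.001],[0,0,-1.4],1],
    [[0.0267,-0.031,0.001],[0,0,-1.4],1],
    [[0.0267,-0.031,0.001],[0,0,-1.4],1],
    [[0.0267,-0.031,0.001],[0,0,-1.4],1],
    [[0.0267,-0.031,0.001],[0,0,-1.4],1],
    [[0.0267,-0.031,0.001],[0,0,-1.4],1],
    [[0.0267,-0.031,0.001],[0,0,-1.4],1],
    [[0.0267,-0.031,0.001],[0,0,-1.4],1],
    [[0.0267,-0.031,0.001],[0,0,-1.4],1],
    [[0.0267,-0.031,0.001],[0,0,-1.4],1],
    [[0.0267,-0.031,0.001],[0,0,-1.4],1],
    [[0.0267,-0.031,0.001],[0,0,-1.4],1],
    [[0.0267,-0.031,0.001],[0,0,-1.4],1],
    [[0.0267,-0.031,0.001],[0,0,-1.4],1],
    [[0.0267,-0.031,0.001],[0,0,-1.4],1],
    [[0.0267,-0.031,0.001],[0,0,-1.4],1],
    [[0.0267,-0.031,0.001],[0,0,-1.4],1],
    [[0.0267,-0.031,0.001],[0,0,-1.4],1],
    [[0,0,0],[0,0,0],1],
    [[0,0,0],[0,0,0],1]
  ],
  "newtons": 100
}}

```text
t: 2.1
tool_pos: [0.6407, 0.045, 0.2656]
tool_rot: [-1.078, -2.95, 0.001]
force: [-0.3, 0.7, 0.3]
opening: 1.001
finger_force: 0.0
```

```bash
cat >> h.py <<'E'
def st():
    from plant import robot
    from scipy.spatial.transform import Rotation as Ro
    s=robot.get_state(); M=Ro.from_rotvec(s["tool_rot"]).as_matrix()
    print("t",round(s["t"],2),"pos",s["tool_pos"].round(4),"yang",np.degrees(np.arctan2(M[1,1],M[0,1])).round(1),"z",M[:,2].round(3),"F",s["force"].round(1),"T",s["torque"].round(3),"op",round(s["opening"],3),"ff",round(s["finger_force"],1),"j",s["joint_positions"].round(2)); return s
E
python3 -c "from h import *;st()"
```

```text
t 2.1 pos [0.6407 0.045  0.2656] yang 49.8 z [-0.001 -0.001 -1.   ] F [-0.3  0.7  0.3] T [0.053 0.055 0.01 ] op 1.001 ff 0.0 j [-0.41  0.46  0.38  1.52 -0.18  1.19  0.88]
```

>>> {"fn": "arm_command", "kwargs": {
  "steps": [
    [[0,0,-0.02],[0,0,0],1],
    [[0,0,-0.02],[0,0,0],1],
    [[0,0,-0.02],[0,0,0],1],
    [[0,0,-0.02],[0,0,0],1],
    [[0,0,-0.013],[0,0,0],1],
    [[0,0,0],[0,0,0],1],
    [[0,0,0],[0,0,0],0.4],
    [[0,0,0],[0,0,0],0.4],
    [[0,0,0],[0,0,0],0.4]
  ]
}}

```text
t: 3.0
tool_pos: [0.6411, 0.0463, 0.1744]
tool_rot: [1.075, 2.95, 0.001]
force: [-0.0, -0.4, -0.1]
opening: 0.513
finger_force: 0.0
```

Run:
```python
from h import *
st()
from plant import capture
a=[]
for n,(x,y,w,h) in(("side",(240,110,120,120)),("top",(190,110,120,120))):
    c=capture(n); a.append(cv2.resize(c["pixels"][y:y+h,x:x+w,::-1],(396,396),interpolation=2))
cv2.imwrite("pics/g1.png",np.clip(np.hstack(a)*1.5,0,255).astype(np.uint8))
```

```text
t 3.0 pos [0.6411 0.0463 0.1744] yang 50.0 z [ 0.002  0.    -1.   ] F [-0.  -0.4 -0.1] T [-0.012 -0.006  0.001] op 0.513 ff 0.0 j [-0.39  0.54  0.36  1.64 -0.21  1.    0.91]
```

View pics/g1.png

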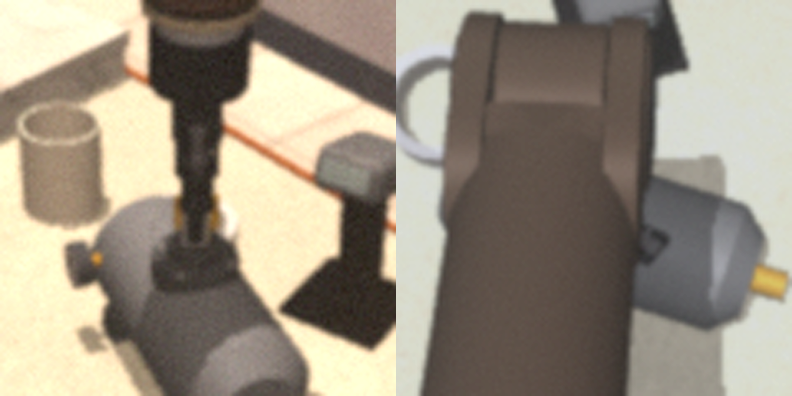

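The near finger is centred in front of the wing, with brass showing on both sides at crop (180–215,212). Closing now.

>>> {"fn": "arm_command", "kwargs": {
  "steps": [
    [[0,0,0],[0,0,0],0],
    [[0,0,0],[0,0,0],0],
    [[0,0,0],[0,0,0],0],
    [[0,0,0],[0,0,0],0],
    [[0,0,0],[0,0,0],0],
    [[0,0,0],[0,0,0],0]
  ],
  "newtons": 100
}}

```text
t: 3.7
tool_pos: [0.6415, 0.047, 0.1744]
tool_rot: [1.074, 2.95, 0.003]
force: [0.4, 1.6, 5.8]
opening: 0.169
finger_force: 98.0
```

```bash
python3 -c "from h import *;st()"
```

```text
t 3.7 pos [0.6415 0.047  0.1744] yang 50.0 z [ 0.002  0.001 -1.   ] F [0.4 1.6 5.8] T [ 0.403 -0.025 -0.   ] op 0.169 ff 98.0 j [-0.39  0.54  0.35  1.64 -0.22  1.    0.91]
```

>>> {"fn": "arm_command", "kwargs": {
  "steps": [
    [[0,0,0],[0,0,-3],0],
    [[0,0,0],[0,0,-3],0],
    [[0,0,0],[0,0,-3],0],
    [[0,0,0],[0,0,-3],0],
    [[0,0,0],[0,0,-3],0]
  ]
}}

```text
t: 4.2
tool_pos: [0.6417, 0.0472, 0.1744]
tool_rot: [1.452, 2.784, 0.004]
force: [1.8, 2.2, 4.8]
opening: 0.166
finger_force: 98.0
```

```bash
python3 -c "from h import *;st()"
```

```text
t 4.2 pos [0.6417 0.0472 0.1744] yang 34.9 z [ 0.003  0.001 -1.   ] F [1.8 2.2 4.8] T [ 0.618 -0.391  0.086] op 0.166 ff 98.0 j [-0.43  0.55  0.42  1.64 -0.26  1.01  0.68]
```

>>> {"fn": "arm_command", "kwargs": {
  "steps": [
    [[0,0,0],[0,0,-3],0],
    [[0,0,0],[0,0,-3],0],
    [[0,0,0],[0,0,-3],0],
    [[0,0,0],[0,0,-3],0],
    [[0,0,0],[0,0,-3],0]
  ]
}}

```text
t: 4.7
tool_pos: [0.6421, 0.0474, 0.1745]
tool_rot: [1.803, 2.57, 0.005]
force: [3.2, 3.1, 4.0]
opening: 0.168
finger_force: 98.0
```

```bash
python3 -c "from h import *;st()"
```

```text
t 4.7 pos [0.6421 0.0474 0.1745] yang 19.9 z [ 0.004  0.002 -1.   ] F [3.2 3.1 4. ] T [ 0.698 -0.69   0.094] op 0.168 ff 98.0 j [-0.48  0.56  0.49  1.64 -0.3   1.01  0.46]
```

>>> {"fn": "arm_command", "kwargs": {
  "steps": [
    [[0,0,0],[0,0,-3],0],
    [[0,0,0],[0,0,-3],0],
    [[0,0,0],[0,0,-3],0],
    [[0,0,0],[0,0,-3],0],
    [[0,0,0],[0,0,-3],0]
  ]
}}

```text
t: 5.2
tool_pos: [0.6425, 0.0475, 0.1745]
tool_rot: [2.122, 2.314, 0.006]
force: [4.3, 2.4, 2.7]
opening: 0.168
finger_force: 98.0
```

```bash
python3 -c "from h import *;st()"
```

```text
t 5.2 pos [0.6425 0.0475 0.1745] yang 5.0 z [ 0.004  0.001 -1.   ] F [4.3 2.4 2.7] T [ 0.658 -1.006  0.409] op 0.168 ff 98.0 j [-0.52  0.57  0.56  1.65 -0.35  1.02  0.24]
```

>>> {"fn": "arm_command", "kwargs": {
  "steps": [
    [[0,0,0],[0,0,0],0],
    [[0,0,0],[0,0,0],0]
  ]
}}

```text
t: 5.4
tool_pos: [0.6425, 0.0475, 0.1745]
tool_rot: [2.119, 2.316, 0.006]
force: [5.4, 3.0, 3.5]
opening: 0.168
finger_force: 98.2
```

```bash
python3 -c "from h import *;st()"
```

```text
t 5.4 pos [0.6425 0.0475 0.1745] yang 5.1 z [ 0.004  0.001 -1.   ] F [5.4 3.  3.5] T [ 0.75  -1.032  0.185] op 0.168 ff 98.2 j [-0.52  0.57  0.56  1.65 -0.35  1.02  0.24]
```

>>> {"fn": "arm_command", "kwargs": {
  "steps": [
    [[0,0,0],[0,0,-3],0],
    [[0,0,0],[0,0,-3],0]
  ]
}}

```text
t: 5.6
tool_pos: [0.6426, 0.0475, 0.1745]
tool_rot: [2.239, 2.201, 0.007]
force: [5.0, 3.3, 2.8]
opening: 0.168
finger_force: 98.0
```

```bash
python3 -c "from h import *;st()"
```

```text
t 5.6 pos [0.6426 0.0475 0.1745] yang -1.0 z [ 0.005  0.001 -1.   ] F [5.  3.3 2.8] T [ 0.794 -1.277  0.406] op 0.168 ff 98.0 j [-0.54  0.58  0.59  1.65 -0.37  1.02  0.15]
```

>>> {"fn": "arm_command", "kwargs": {
  "steps": [
    [[0,0,0],[0,0,-3],0],
    [[0,0,0],[0,0,-3],0]
  ]
}}

```text
t: 5.8
tool_pos: [0.6428, 0.0475, 0.1745]
tool_rot: [2.351, 2.08, 0.007]
force: [6.7, 3.1, 2.1]
opening: 0.17
finger_force: 98.0
```

```bash
python3 -c "from h import *;st()"
```

```text
t 5.8 pos [0.6428 0.0475 0.1745] yang -7.0 z [ 0.005  0.001 -1.   ] F [6.7 3.1 2.1] T [ 0.727 -1.396  0.43 ] op 0.17 ff 98.0 j [-0.55  0.58  0.62  1.65 -0.38  1.03  0.06]
```

>>> {"fn": "arm_command", "kwargs": {
  "steps": [
    [[0,0,0],[0,0,0],0.6],
    [[0,0,0],[0,0,0],0.6],
    [[0,0,0],[0,0,0],0.6],
    [[0,0,0.02],[0,0,0],0.6],
    [[0,0,0.03],[0,0,0],0.6],
    [[0,0,0.03],[0,0,0],0.6],
    [[-0.0125,-0.027,0],[0,0,-6.4],1],
    [[-0.0125,-0.027,0],[0,0,-6.4],1],
    [[-0.0125,-0.027,0],[0,0,-6.4],1],
    [[-0.0125,-0.027,0],[0,0,-6.4],1],
    [[-0.0125,-0.027,0],[0,0,-6.4],1],
    [[-0.0125,-0.027,0],[0,0,-6.4],1],
    [[-0.0125,-0.027,0],[0,0,-6.4],1],
    [[-0.0125,-0.027,0],[0,0,-6.4],1],
    [[-0.0125,-0.027,0],[0,0,-6.4],1],
    [[-0.0125,-0.027,0],[0,0,-6.4],1],
    [[-0.0125,-0.027,0],[0,0,-6.4],1],
    [[-0.0125,-0.027,0],[0,0,-6.4],1],
    [[-0.0125,-0.02,0],[0,0,-6.2],1],
    [[0,0,0],[0,0,0],1]
  ]
}}

```text
t: 7.8
tool_pos: [0.4751, -0.3012, 0.2536]
tool_rot: [3.14, -0.015, -0.001]
force: [0.4, -0.7, -0.4]
opening: 1.001
finger_force: 0.0
```

Run:
```python
from h import *
st()
from plant import capture
a=[]
for n,(x,y,w,h) in(("side",(250,140,80,80)),("top",(210,130,80,80)),("side",(300,250,80,120)),("top",(330,170,80,120))):
    c=capture(n); np.savez(n+"1",**c); a.append(cv2.resize(c["pixels"][y:y+h,x:x+w,::-1],(w*5,h*5) if h==80 else (200,300),interpolation=2))
im=np.zeros((600,800,3),np.uint8); im[:400]=np.hstack(a[:2]);im[400:,:200]=a[2][:200];im[400:,200:400]=a[3][:200]
cv2.imwrite("pics/g2.png",np.clip(im*1.6,0,255).astype(np.uint8))
```

```text
t 7.8 pos [ 0.4751 -0.3012  0.2536] yang -90.5 z [-0.001 -0.001 -1.   ] F [ 0.4 -0.7 -0.4] T [-0.005  0.036 -0.017] op 1.001 ff 0.0 j [-0.27  0.49  1.09  1.78 -0.47  1.17 -0.61]
```

View pics/g2.png

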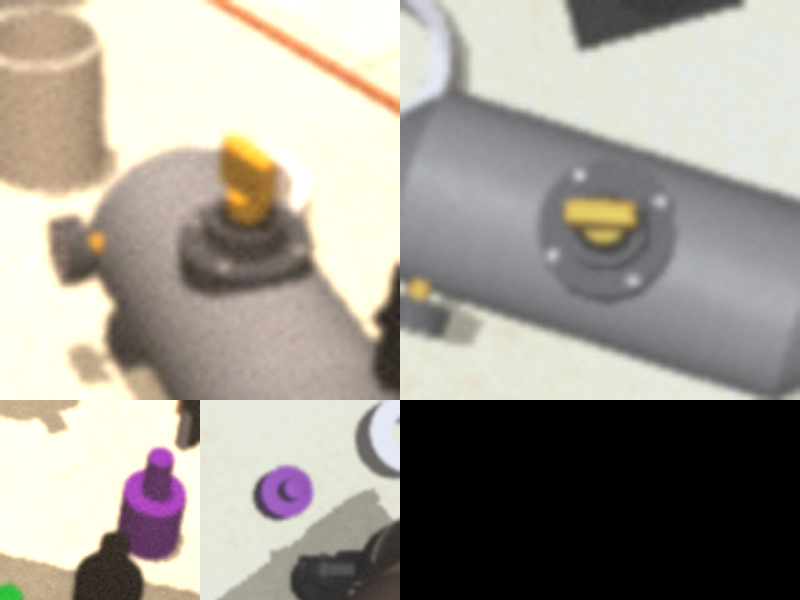

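The wing now lies nearly along the image's horizontal, about (323–337,172) in the full top view. Next I'll measure its angle to see whether it followed the gripper.

Run:
```python
from h import *
for n in("top0","top1"):
    c=load(n);x,y=225,150
    p=cv2.resize(c["pixels"][y:y+45,x:x+50],None,fx=8,fy=8,interpolation=2)
    hsv=cv2.cvtColor(p,cv2.COLOR_RGB2HSV)
    for v in(110,125,140):
        m=cv2.inRange(hsv,(12,80,v),(38,255,255))
        q=max(cv2.findContours(m,0,2)[0],key=cv2.contourArea)
        (cx,cy),wh,a=cv2.minAreaRect(q); b=cv2.boxPoints(((cx,cy),wh,a))/8+[x-.44,y-.44]
        e=[onz(c,*k,.187)[:2] for k in b]; L=[e[1]-e[0],e[2]-e[1]]; l=max(L,key=np.linalg.norm)
        print(n,v,np.mean(e,0).round(4),[round(np.linalg.norm(k)*1e3,1) for k in L],np.degrees(np.arctan2(l[1],l[0])).round(1)%180)
```

```text
top0 110 [0.6411 0.0478] [np.float64(32.2), np.float64(8.4)] 140.7
top0 125 [0.6474 0.0427] [np.float64(1.2), np.float64(1.6)] 0.19999999999998863Traceback (most recent call last):
  File "<stdin>", line 8, in <module>
ValueError: max() iterable argument is empty
```

Run:
```python
from h import *
for n in("top0","top1"):
    c=load(n);x,y=225,150
    p=cv2.resize(c["pixels"][y:y+45,x:x+50],None,fx=8,fy=8,interpolation=2)
    hsv=cv2.cvtColor(p,cv2.COLOR_RGB2HSV)
    for v in(85,95,105,112):
        m=cv2.inRange(hsv,(12,80,v),(38,255,255))
        cc=cv2.findContours(m,0,2)[0]
        q=max(cc,key=cv2.contourArea)
        (cx,cy),wh,a=cv2.minAreaRect(q); b=cv2.boxPoints(((cx,cy),wh,a))/8+[x-.44,y-.44]
        e=[onz(c,*k,.187)[:2] for k in b]; L=[e[1]-e[0],e[2]-e[1]]; l=max(L,key=np.linalg.norm)
        print(n,v,np.mean(e,0).round(4),[round(np.linalg.norm(k)*1e3,1) for k in L],np.degrees(np.arctan2(l[1],l[0])).round(1)%180)
```

```text
top0 85 [0.6412 0.0477] [np.float64(36.2), np.float64(12.3)] 141.3
top0 95 [0.6413 0.0478] [np.float64(34.6), np.float64(10.9)] 140.7
top0 105 [0.6412 0.0478] [np.float64(32.9), np.float64(9.3)] 140.6
top0 112 [0.6411 0.0478] [np.float64(31.8), np.float64(7.9)] 140.6
top1 85 [0.637  0.0479] [np.float64(36.4), np.float64(22.4)] 89.9
top1 95 [0.637  0.0482] [np.float64(21.5), np.float64(35.6)] 88.0
top1 105 [0.6412 0.048 ] [np.float64(11.9), np.float64(34.6)] 85.8
top1 112 [0.6411 0.0481] [np.float64(10.9), np.float64(33.5)] 87.2
```

The wing turned about 54° against the gripper's 57°, so torque 0.43 is close to the lower side of snug. I'll regrip and add about 5°; even with the bite at its earliest, that stays well below 0.7 rad.

>>> {"fn": "arm_command", "kwargs": {
  "steps": [
    [[0.0119,0.0249,0],[0,0,6.2],1],
    [[0.0119,0.0249,0],[0,0,6.2],1],
    [[0.0119,0.0249,0],[0,0,6.2],1],
    [[0.0119,0.0249,0],[0,0,6.2],1],
    [[0.0119,0.0249,0],[0,0,6.2],1],
    [[0.0119,0.0249,0],[0,0,6.2],1],
    [[0.0119,0.0249,0],[0,0,6.2],1],
    [[0.0119,0.0249,0],[0,0,6.2],1],
    [[0.0119,0.0249,0],[0,0,6.2],1],
    [[0.0119,0.0249,0],[0,0,6.2],1],
    [[0.0119,0.0249,0],[0,0,6.2],1],
    [[0.0119,0.0249,0],[0,0,6.2],0.6],
    [[0.0119,0.0249,0],[0,0,6.2],0.6],
    [[0.0119,0.0249,0],[0,0,6.2],0.6],
    [[0,0,0],[0,0,0],0.6],
    [[0,0,0],[0,0,0],0.6]
  ]
}}

```text
t: 9.6
tool_pos: [0.6445, 0.0524, 0.2529]
tool_rot: [-2.28, -2.16, 0.001]
force: [-0.1, -1.1, 0.7]
opening: 0.598
finger_force: 0.0
```

```bash
python3 -c "from h import *;st()"
```

```text
t 9.6 pos [0.6445 0.0524 0.2529] yang -3.1 z [-0.001  0.    -1.   ] F [-0.1 -1.1  0.7] T [-0.051  0.064 -0.01 ] op 0.598 ff 0.0 j [-0.57  0.52  0.64  1.55 -0.32  1.19  0.07]
```

>>> {"fn": "arm_command", "kwargs": {
  "steps": [
    [[-0.002,-0.0055,-0.02],[0,0,0],0.6],
    [[0,0,-0.02],[0,0,0],0.6],
    [[0,0,-0.02],[0,0,0],0.6],
    [[0,0,-0.0185],[0,0,0],0.6],
    [[0,0,0],[0,0,0],0.6],
    [[0,0,0],[0,0,0],0],
    [[0,0,0],[0,0,0],0],
    [[0,0,0],[0,0,0],0],
    [[0,0,0],[0,0,0],0],
    [[0,0,0],[0,0,0],0]
  ],
  "newtons": 110
}}

```text
t: 10.6
tool_pos: [0.643, 0.0451, 0.1773]
tool_rot: [2.283, 2.158, 0.003]
force: [-6.2, 0.8, 12.5]
opening: 0.118
finger_force: 126.0
```

```bash
python3 -c "from h import *;st()"
```

```text
t 10.6 pos [0.643  0.0451 0.1773] yang -3.2 z [ 0.002  0.001 -1.   ] F [-6.2  0.8 12.5] T [-0.042  1.41   0.269] op 0.118 ff 126.0 j [-0.54  0.58  0.61  1.64 -0.37  1.03  0.12]
```

>>> {"fn": "arm_command", "kwargs": {
  "steps": [
    [[0,0,0],[0,0,0],0],
    [[0,0,0],[0,0,0],0],
    [[0,0,0],[0,0,0],0]
  ],
  "newtons": 100
}}

```text
t: 10.9
tool_pos: [0.643, 0.0451, 0.1773]
tool_rot: [2.282, 2.158, 0.003]
force: [-5.1, 0.4, 12.7]
opening: 0.117
finger_force: 126.0
```

```bash
python3 -c "from h import *;st()"
```

```text
t 10.9 pos [0.643  0.0451 0.1773] yang -3.2 z [ 0.002  0.001 -1.   ] F [-5.1  0.4 12.7] T [-0.026  1.414  0.316] op 0.117 ff 126.0 j [-0.54  0.58  0.61  1.64 -0.37  1.03  0.12]
```

>>> {"fn": "arm_command", "kwargs": {
  "steps": [
    [[0,0,0],[0,0,-2.5],0],
    [[0,0,0],[0,0,-2.5],0]
  ]
}}

```text
t: 11.1
tool_pos: [0.6429, 0.0451, 0.1773]
tool_rot: [2.376, 2.055, 0.003]
force: [-6.0, 0.3, 13.1]
opening: 0.122
finger_force: 126.5
```

```bash
python3 -c "from h import *;st()"
```

```text
t 11.1 pos [0.6429 0.0451 0.1773] yang -8.3 z [ 0.002  0.001 -1.   ] F [-6.   0.3 13.1] T [-0.034  1.471  0.531] op 0.122 ff 126.5 j [-0.56  0.58  0.63  1.65 -0.39  1.04  0.05]
```

Torque is 0.53 N m while turning, inside the snug band (0.39–0.66). Releasing and going to the cap.

>>> {"fn": "arm_command", "kwargs": {
  "steps": [
    [[0,0,0],[0,0,0],0.6],
    [[0,0,0],[0,0,0],0.6],
    [[0,0,0],[0,0,0],0.6],
    [[0,0,0.025],[0,0,0],0.6],
    [[0,0,0.03],[0,0,0],0.6],
    [[0,0,0.03],[0,0,0],0.6],
    [[-0.0124,-0.0265,0],[0,0,-6.3],1],
    [[-0.0124,-0.0265,0],[0,0,-6.3],1],
    [[-0.0124,-0.0265,0],[0,0,-6.3],1],
    [[-0.0124,-0.0265,0],[0,0,-6.3],1],
    [[-0.0124,-0.0265,0],[0,0,-6.3],1],
    [[-0.0124,-0.0265,0],[0,0,-6.3],1],
    [[-0.0124,-0.0265,0],[0,0,-6.3],1],
    [[-0.0124,-0.0265,0],[0,0,-6.3],1],
    [[-0.0124,-0.0265,0],[0,0,-6.3],1],
    [[-0.0124,-0.0265,0],[0,0,-6.3],1],
    [[-0.0124,-0.0265,0],[0,0,-6.3],1],
    [[-0.0124,-0.0265,0],[0,0,-6.3],1],
    [[-0.0124,-0.0265,0],[0,0,-6.2],1],
    [[0,0,0],[0,0,0],1]
  ]
}}

```text
t: 13.1
tool_pos: [0.4788, -0.3032, 0.2604]
tool_rot: [3.139, -0.016, -0.0]
force: [-0.9, -0.0, 0.6]
opening: 1.001
finger_force: 0.0
```

Run:
```python
from h import *
st()
from plant import capture
c=capture("top");np.savez("top2",**c)
x,y=225,150
p=cv2.resize(c["pixels"][y:y+45,x:x+50],None,fx=8,fy=8,interpolation=2)
hsv=cv2.cvtColor(p,cv2.COLOR_RGB2HSV)
for v in(105,112):
    m=cv2.inRange(hsv,(12,80,v),(38,255,255)); q=max(cv2.findContours(m,0,2)[0],key=cv2.contourArea)
    b=cv2.boxPoints(cv2.minAreaRect(q))/8+[x-.44,y-.44]; e=[onz(c,*k,.187)[:2] for k in b]; l=max([e[1]-e[0],e[2]-e[1]],key=np.linalg.norm)
    print(np.mean(e,0),np.degrees(np.arctan2(l[1],l[0]))%180)
# cap outline from first pictures: skirt by dark threshold, both views
def cyl(c,x,y,r,z0,z1):
    th=np.linspace(0,6.28,80);return np.array([proj(c,(x+r*np.cos(i),y+r*np.sin(i),z)) for z in(z0,z1) for i in th])
s0,t0=load("side0"),load("top0")
P=(.4695,-.298)
for n,c,(x,y,w,h) in(("top",t0,(358,226,40,34)),("side",s0,(322,295,42,60))):
    g=c["pixels"].max(2); q=np.vstack([cyl(c,*P,.0285,0,.062),cyl(c,*P,.012,.062,.108)]); print(n,"pred",q.min(0).round(1),q.max(0).round(1))
    for th in(45,60,75):
        m=(g[y:y+h,x:x+w]<th).astype(np.uint8); k,l,sst,_=cv2.connectedComponentsWithStats(m); i=1+sst[1:,4].argmax(); a=sst[i]; print(th,a[0]+x-.5,a[1]+y-.5,a[0]+a[2]+x-.5,a[1]+a[3]+y-.5)
```

```text
t 13.1 pos [ 0.4788 -0.3032  0.2604] yang -90.6 z [-0.    -0.002 -1.   ] F [-0.9 -0.   0.6] T [ 0.011  0.04  -0.021] op 1.001 ff 0.0 j [-0.27  0.49  1.1   1.76 -0.47  1.18 -0.62]
[0.64114952 0.04793855] 81.570280208527
[0.64121004 0.04797134] 82.11278557117264
top pred [365.2 231.3] [390.6 252.4]
45 366.5 232.5 388.5 250.5
60 366.5 232.5 389.5 251.5
75 365.5 231.5 389.5 252.5
side pred [326.8 300.9] [356.7 349.6]
45 328.5 302.5 355.5 349.5
60 328.5 294.5 363.5 349.5
75 328.5 294.5 363.5 349.5
```

>>> {"fn": "arm_command", "kwargs": {
  "steps": [
    [[-0.009,0.005,-0.02],[0,0,0.5],1],
    [[0,0,-0.03],[0,0,0],1],
    [[0,0,-0.03],[0,0,0],1],
    [[0,0,-0.02],[0,0,0],1],
    [[0,0,0],[0,0,0],1],
    [[0,0,0],[0,0,0],1]
  ],
  "newtons": 40
}}

```text
t: 13.75
tool_pos: [0.4729, -0.2937, 0.1602]
tool_rot: [-3.141, -0.015, 0.0]
force: [0.6, 0.3, 0.6]
opening: 0.996
finger_force: 0.0
```

```bash
python3 -c "from h import *;st()"
```

```text
t 13.75 pos [ 0.4729 -0.2937  0.1602] yang -89.4 z [-0.  0. -1.] F [0.6 0.3 0.6] T [-0.036 -0.001  0.004] op 0.996 ff 0.0 j [-0.21  0.58  0.99  1.9  -0.58  0.98 -0.51]
```

>>> {"fn": "arm_command", "kwargs": {
  "steps": [
    [[-0.0034,-0.004,-0.02],[0,0,0],1],
    [[0,0,-0.02],[0,0,0],1],
    [[0,0,-0.02],[0,0,0],1],
    [[0,0,-0.01],[0,0,0],1],
    [[0,0,0],[0,0,0],1],
    [[0,0,0],[0,0,0],1]
  ]
}}

```text
t: 14.35
tool_pos: [0.4697, -0.2986, 0.0909]
tool_rot: [3.141, 0.013, 0.002]
force: [0.4, -0.4, -0.0]
opening: 0.993
finger_force: 0.0
```

Run:
```python
from h import *
st()
from plant import capture
c=capture("side"); cv2.imwrite("pics/g3.png",np.clip(cv2.resize(c["pixels"][240:380,270:420,::-1],(600,560),interpolation=2)*1.6,0,255).astype(np.uint8))
```

```text
t 14.35 pos [ 0.4697 -0.2986  0.0909] yang -89.5 z [ 0.001 -0.001 -1.   ] F [ 0.4 -0.4 -0. ] T [-0.045 -0.029 -0.06 ] op 0.993 ff 0.0 j [-0.13  0.66  0.89  1.96 -0.69  0.86 -0.42]
```

View pics/g3.png

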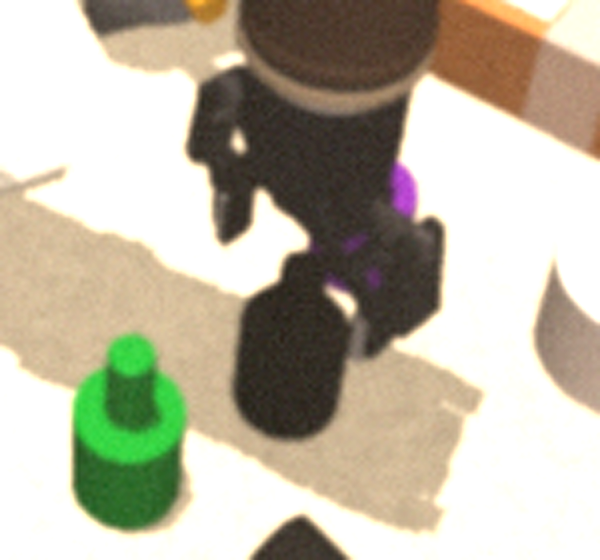

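The jaws straddle the black post: fingertips at crop (232,225) and (375,340), post at (305,270). Closing.

>>> {"fn": "arm_command", "kwargs": {
  "steps": [
    [[0,0,0],[0,0,0],0],
    [[0,0,0],[0,0,0],0],
    [[0,0,0],[0,0,0],0],
    [[0,0,0],[0,0,0],0],
    [[0,0,0],[0,0,0],0],
    [[0,0,0],[0,0,0],0]
  ],
  "newtons": 50
}}

```text
t: 15.0
tool_pos: [0.469, -0.2982, 0.0898]
tool_rot: [-3.142, -0.013, 0.0]
force: [-0.8, -0.3, 0.3]
opening: 0.266
finger_force: 49.0
```

```bash
python3 -c "from h import *;st()"
```

```text
t 15.0 pos [ 0.469  -0.2982  0.0898] yang -89.5 z [-0.  0. -1.] F [-0.8 -0.3  0.3] T [-0.01  -0.012  0.005] op 0.266 ff 49.0 j [-0.13  0.66  0.89  1.96 -0.69  0.85 -0.42]
```

>>> {"fn": "arm_command", "kwargs": {
  "steps": [
    [[0,0,0.015],[0,0,0],0],
    [[0,0,0.03],[0,0,0],0],
    [[0,0,0.035],[0,0,0],0],
    [[0,0,0.04],[0,0,0],0],
    [[0,0,0.04],[0,0,0],0],
    [[0,0,0.04],[0,0,0],0],
    [[0,0,0.04],[0,0,0],0],
    [[0.0145,0.0285,0],[0,0,0],0],
    [[0.0145,0.0285,0],[0,0,0],0],
    [[0.0145,0.0285,0],[0,0,0],0],
    [[0.0145,0.0285,0],[0,0,0],0],
    [[0.0145,0.0285,0],[0,0,0],0],
    [[0.0145,0.0285,0],[0,0,0],0],
    [[0.0145,0.0285,0],[0,0,0],0],
    [[0.0145,0.0285,0],[0,0,0],0],
    [[0.0145,0.0285,0],[0,0,0],0],
    [[0.0145,0.0285,0],[0,0,0],0],
    [[0.0145,0.0285,0],[0,0,0],0],
    [[0.014,0.0285,0],[0,0,0],0],
    [[0,0,0],[0,0,0],0]
  ]
}}

```text
t: 17.0
tool_pos: [0.6438, 0.0495, 0.3295]
tool_rot: [-3.141, -0.024, 0.001]
force: [-0.8, 0.8, -0.3]
opening: 0.263
finger_force: 49.2
```

```bash
python3 -c "from h import *;st()"
```

```text
t 17.0 pos [0.6438 0.0495 0.3295] yang -89.1 z [-0.001  0.001 -1.   ] F [-0.8  0.8 -0.3] T [ 0.017 -0.047 -0.027] op 0.263 ff 49.2 j [-0.79  0.6   1.11  1.45 -0.54  1.43 -1.23]
```

>>> {"fn": "arm_command", "kwargs": {
  "steps": [
    [[-0.0013,-0.0025,-0.02],[0,0,0],0],
    [[0,0,-0.02],[0,0,0],0],
    [[0,0,0],[0,0,0],0],
    [[0,0,0],[0,0,0],0]
  ]
}}

```text
t: 17.4
tool_pos: [0.641, 0.041, 0.2907]
tool_rot: [3.141, 0.012, -0.0]
force: [-0.2, 0.4, -0.2]
opening: 0.268
finger_force: 49.2
```

Run:
```python
from h import *
s=st()
from plant import capture
c=capture("side"); np.savez("side3",**c)
cv2.imwrite("pics/g4.png",np.clip(cv2.resize(c["pixels"][90:230,240:360,::-1],(514,600),interpolation=2)*1.6,0,255).astype(np.uint8))
g=c["pixels"].max(2)
for r in range(130,200,4): 
    print(r,''.join('#' if v<50 else '+' if v<90 else '.' for v in g[r,270:330]))
def edges(x,y,z,r):
    p=[proj(c,(x+r*np.cos(i),y+r*np.sin(i),z)) for i in np.linspace(0,6.28,90)]; p=np.array(p); return p[:,0].min().round(1),p[:,0].max().round(1),p[:,1].max().round(1)
x,y,z=s["tool_pos"]
print("rim pred",edges(x,y,z-.0898,.0285),"shoulder",edges(x,y,z-.0278,.0285))
for X in((.6425,.047),(.6412,.048)): print("flange",edges(*X,.131,.036),"collar",edges(*X,.145,.022))
```

```text
t 17.4 pos [0.641  0.041  0.2907] yang -89.6 z [-0. -0. -1.] F [-0.2  0.4 -0.2] T [ 0.051 -0.033  0.01 ] op 0.268 ff 49.2 j [-0.79  0.62  1.1   1.52 -0.56  1.35 -1.2 ]
130 +++++...................+########+######+...................
134 ++++...................++#######+++#####....................
138 ........................+#######++#####+....................
142 ......................+#########++++####+...................
146 .....................+####################+.................
150 .....................+####################+.................
154 .....................+####################+.................
158 .....................+####################..................
162 .....................####################+..................
166 .....................+###################+..................
170 +......................+++#########++.......................
174 ........................++++++++............................
178 ............................++++++..........................
182 ++++...............++++##++++.++++##++......................
186 ++++++..........+++++###################++..................
190 +++++++++......++######################+++..................
194 +++++++++++.+..++#######++################++................
198 ..+++++++++++++++++###+##++#+++++++++++++++++++.............
rim pred (np.float64(289.2), np.float64(311.6), np.float64(171.7)) shoulder (np.float64(289.5), np.float64(312.7), np.float64(149.9))
flange (np.float64(285.2), np.float64(312.2), np.float64(194.8)) collar (np.float64(290.5), np.float64(307.1), np.float64(187.3))
flange (np.float64(284.5), np.float64(311.5), np.float64(194.8)) collar (np.float64(289.8), np.float64(306.5), np.float64(187.3))
```

View pics/g4.png

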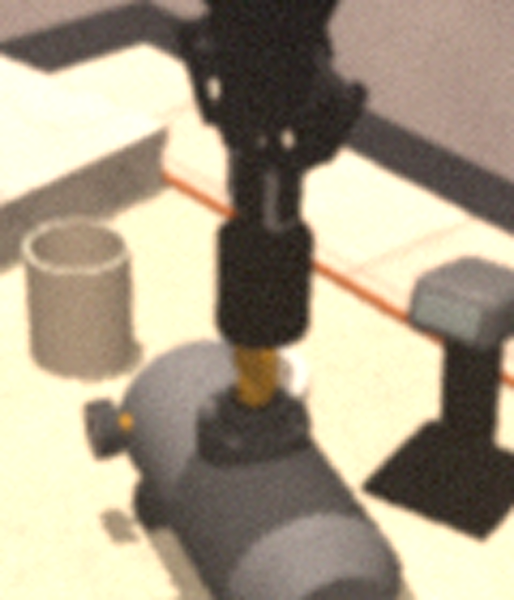

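The cap hangs upright with its rim at about row 170, above the wing. The TCP settled 6 mm off in y, so I'll correct that.

>>> {"fn": "arm_command", "kwargs": {
  "steps": [
    [[0.0015,0.0055,0],[0,0,0],0],
    [[0,0,0],[0,0,0],0],
    [[0,0,-0.015],[0,0,0],0],
    [[0,0,0],[0,0,0],0],
    [[0,0,0],[0,0,0],0]
  ]
}}

```text
t: 17.95
tool_pos: [0.6423, 0.0468, 0.2741]
tool_rot: [3.141, 0.012, -0.002]
force: [0.6, -0.3, -0.6]
opening: 0.267
finger_force: 49.2
```

```bash
python3 -c "from h import *;st()"
```

```text
t 17.95 pos [0.6423 0.0468 0.2741] yang -89.5 z [-0.001 -0.    -1.   ] F [ 0.6 -0.3 -0.6] T [-0.032 -0.017  0.009] op 0.267 ff 49.2 j [-0.79  0.64  1.09  1.54 -0.57  1.32 -1.2 ]
```

>>> {"fn": "arm_command", "kwargs": {
  "steps": [
    [[0,0,-0.012],[0,0,0],0],
    [[0,0,-0.012],[0,0,0],0],
    [[0,0,-0.01],[0,0,0],0],
    [[0,0,0],[0,0,0],0],
    [[0,0,0],[0,0,0],0]
  ]
}}

```text
t: 18.45
tool_pos: [0.6427, 0.0467, 0.2405]
tool_rot: [3.141, 0.013, -0.001]
force: [0.0, -0.6, -0.0]
opening: 0.268
finger_force: 49.2
```

```bash
python3 -c "from h import *;st()"
```

```text
t 18.45 pos [0.6427 0.0467 0.2405] yang -89.5 z [-0.001 -0.    -1.   ] F [ 0.  -0.6 -0. ] T [-0.032 -0.025 -0.008] op 0.268 ff 49.2 j [-0.78  0.66  1.07  1.59 -0.6   1.26 -1.17]
```

Rim is at about 0.151, just above the collar (0.145). Entering slowly.

>>> {"fn": "arm_command", "kwargs": {
  "steps": [
    [[0,0,-0.004],[0,0,0],0],
    [[0,0,-0.004],[0,0,0],0],
    [[0,0,-0.004],[0,0,0],0],
    [[0,0,0],[0,0,0],0]
  ]
}}

```text
t: 18.85
tool_pos: [0.6425, 0.0469, 0.2282]
tool_rot: [-3.142, -0.013, 0.001]
force: [0.0, 0.3, -1.6]
opening: 0.267
finger_force: 49.2
```

```bash
python3 -c "from h import *;st()"
```

```text
t 18.85 pos [0.6425 0.0469 0.2282] yang -89.5 z [-0.001  0.    -1.   ] F [ 0.   0.3 -1.6] T [0.02  0.049 0.006] op 0.267 ff 49.2 j [-0.78  0.67  1.06  1.6  -0.61  1.24 -1.17]
```

>>> {"fn": "arm_command", "kwargs": {
  "steps": [
    [[0,0,-0.003],[0,0,0],0],
    [[0,0,-0.003],[0,0,0],0],
    [[0,0,-0.002],[0,0,0],0],
    [[0,0,0],[0,0,0],0]
  ]
}}

```text
t: 19.25
tool_pos: [0.6429, 0.0467, 0.2209]
tool_rot: [3.142, 0.013, 0.0]
force: [-0.0, 0.5, 0.5]
opening: 0.271
finger_force: 49.2
```

```bash
python3 -c "from h import *;st()"
```

```text
t 19.25 pos [0.6429 0.0467 0.2209] yang -89.5 z [ 0. -0. -1.] F [-0.   0.5  0.5] T [-0.038  0.009  0.047] op 0.271 ff 49.2 j [-0.77  0.68  1.05  1.61 -0.62  1.22 -1.16]
```

Just about at contact. Pressing down another 1.5 mm to seat it.

>>> {"fn": "arm_command", "kwargs": {
  "steps": [
    [[0,0,-0.001],[0,0,0],0],
    [[0,0,-0.0005],[0,0,0],0],
    [[0,0,0],[0,0,0],0]
  ]
}}

```text
t: 19.55
tool_pos: [0.6432, 0.0464, 0.2207]
tool_rot: [-3.141, -0.013, -0.002]
force: [-3.6, -0.2, 10.4]
opening: 0.268
finger_force: 50.3
```

```bash
python3 -c "from h import *;st()"
```

```text
t 19.55 pos [0.6432 0.0464 0.2207] yang -89.5 z [ 0.002  0.    -1.   ] F [-3.6 -0.2 10.4] T [0.241 0.764 0.052] op 0.268 ff 50.3 j [-0.77  0.68  1.05  1.61 -0.62  1.22 -1.16]
```

Seated: the z force is up at 10 N, at the expected height. Releasing and withdrawing.

>>> {"fn": "arm_command", "kwargs": {
  "steps": [
    [[0,0,0.0005],[0,0,0],0.3],
    [[0,0,0],[0,0,0],0.6],
    [[0,0,0],[0,0,0],1],
    [[0,0,0],[0,0,0],1],
    [[0,0,0],[0,0,0],1],
    [[0,0,0],[0,0,0],1],
    [[0,0,0.015],[0,0,0],1],
    [[0,0,0.02],[0,0,0],1],
    [[0,0,0.03],[0,0,0],1],
    [[0,0,0.03],[0,0,0],1],
    [[-0.04,0,0],[0,0,0],1],
    [[-0.04,0,0],[0,0,0],1],
    [[-0.04,0,0],[0,0,0],1],
    [[-0.04,0,0],[0,0,0],1],
    [[-0.04,0,0],[0,0,0],1],
    [[0,0,0],[0,0,0],1],
    [[0,0,0],[0,0,0],1]
  ]
}}

```text
t: 21.25
tool_pos: [0.4464, 0.0479, 0.3167]
tool_rot: [-3.136, -0.016, -0.002]
force: [0.2, 1.2, -0.2]
opening: 1.004
finger_force: 0.0
```

Run:
```python
from h import *
s=st()
from plant import capture
a=[]
for n,(x,y) in(("side",(250,130)),("top",(200,125))):
    c=capture(n); a.append(cv2.resize(c["pixels"][y:y+100,x:x+100,::-1],(400,400),interpolation=2))
    X=(.6425,.047)
    def e(z,r):
        p=np.array([proj(c,(X[0]+r*np.cos(i),X[1]+r*np.sin(i),z)) for i in np.linspace(0,6.28,90)]); return ((np.r_[p.min(0),p.max(0)]-[x,y,x,y])*4).round()
    print(n,"post top",e(.239,.012),"shoulder",e(.193,.0285),"rim",e(.131,.0285))
cv2.imwrite("pics/g5.png",np.clip(np.hstack(a)*1.8,0,255).astype(np.uint8))
```

```text
t 21.25 pos [0.4464 0.0479 0.3167] yang -89.4 z [ 0.001  0.005 -1.   ] F [ 0.2  1.2 -0.2] T [-0.003 -0.001  0.015] op 1.004 ff 0.0 j [-1.36  0.12  1.29  1.93 -0.13  1.18 -1.58]
side post top [180.  76. 218.  95.] shoulder [153. 125. 241. 173.] rim [152. 203. 237. 252.]
top post top [174. 151. 214. 192.] shoulder [152. 138. 245. 230.] rim [160. 155. 249. 243.]
```

View pics/g5.png

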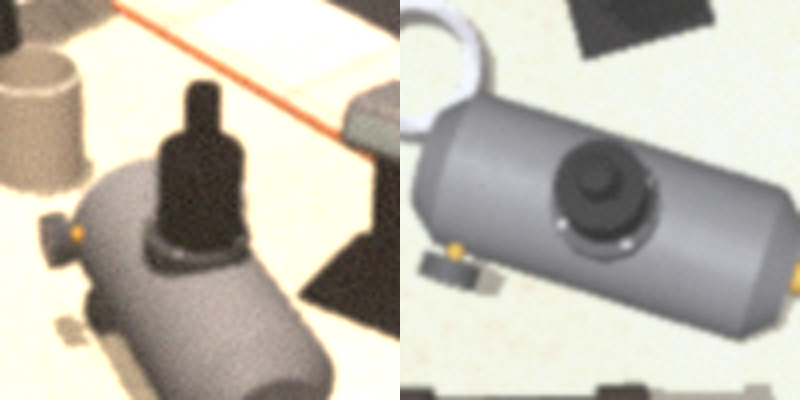

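The cap stands upright on the flange. Its post top is at crop (203,85) and its rim at about row 250, both within about a millimetre of the predicted seat. The arm is clear, so I'm handing in.

```bash
python3 -c "from plant import ticket;print(ticket.job_done())"
```

```text
the job is handed in; nothing more can be done
None
```

The plug is turned to snug (about 0.53 N m on the last turn, slightly above the 0.45 target but inside the 0.39–0.66 band), the black guard cap stands upright and fully down on the flange, released, and the job was handed in at about 21 s.

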